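Put the scent bottle and the candle away and latch the pen's gate

ROBOT

A 6-joint arm with a two-finger parallel gripper is mounted at the origin on the work surface. World frame = base frame: x ahead of the robot, y to its left, z up, the work surface at z = 0. Lengths are in m, angles in rad, forces in N, time in s.
With the tool pointing down it reaches from about 0.375 to 0.975 m from the base axis. Payload 3.8 kg.
Tool frame: the origin (TCP) lies between the finger pads; the fingertips stand manip.tcp_to_tips ahead of it and the grasp point (between the pads) lies 11 mm behind it (manip.tcp_to_tips is the distance from the TCP to the fingertips, in m); z points along the fingers, y is the direction in which the jaws open and shut (so a half turn about z gives the same grasp; the last joint's range is limited). The gripper opens to 88 mm and grips with 3 to 60 N. Pads are 18 mm wide; open, the fingers measure 123 mm over their backs; the gripper's body (75 mm by 187 mm) begins 45 mm behind the grasp point.
Start: joints at [1.078, 0.264, 1.604, -0, 1.274, -0.037], TCP at [0.297, 0.606, 0.247] pointing down, gripper open.
Joint ranges: [-2.63, 2.63], [-0.94, 2.18], [0.31, 2.57], [-1.31, 4.45], [0, 2.66], [-2.55, 2.55]. Speed limits (rad/s): [2.57, 2.57, 3.14, 3.14, 3.14, 3.14].

INTERFACE

Orientations are given as a unit quaternion [w, x, y, z].
In Python, from workcell import manip gives the robot as it stands. The module is installed in compiled form; this text tells all that it offers.
- The arm moves only by the tool send_rows, never from a script. Its argument "steps" is a list of rows, each an object of numbers: "x", "y", "z": the shift along the tool's x, y, z in m; "ax", "ay", "az": the turn, a rotation vector about the tool's x, y, z in degrees; "fingers": the finger opening in m, from 0 to 0.0881. In form: [{"x": .., "y": .., "z": .., "ax": .., "ay": .., "az": .., "fingers": ..}, ...]. A call has 1 to 12 rows; each row shifts and turns the commanded pose from where the row before left it, along the tool's axes as they then stand; what a row does not reach is not made up. A row lasts 1/10 s, in which the tool goes at most 50 mm and 8.59 degrees, less where a joint would pass 70% of its speed; a pose out of reach is approached as far as the arm can. A call is refused whole if a number of a shift passes 0.05 or a number of a turn 8.59, either way. A call with a gripper value outside its range is refused whole. The fingers move at their own pace and stop on an object; "squeeze" is the grip in N (left out, the last holds). Time passes only in rows, so rows that do not move let the fingers close. It gives the time, the measured TCP pose, the force and the opening at its end, in the units of the state.
- manip.sense(): the state, without advancing time (a new reading comes with each control period).
- manip.camera(name): name is "side" or "top" or "wrist"; returns (picture, depth): 384x512x3 uint8, blue, green, red; 384x512 float32, m along the optical axis (not along the pixel's ray), 0 where there is no reading.
- manip.camera_params(name): a dict with "K" (3x3 intrinsics, pixels), "k1" (the pictures are not rectified: a ray, as slopes to the right and down, at radius r is drawn at 1 + k1 r^2 times it, then the intrinsics apply), "position" and "attitude" of the camera in the world. Camera axes: x right, y up, looking along -z (the intrinsics and any distortion apply to the point x, -y, -z); pixel columns grow to the right and rows downward; lengths in m; the calibration is good to about 2 mm. A picture is of the moment at which its call begins: read the wrist's pose just before it. camera_params takes no time and is no camera call; for the wrist camera it gives the pose at the moment of the call.
- manip.sign_off(): hands the job in, once; it reports no verdict.
The state is a dict: "clock": time; "joints": joint angles; "qd": joint speeds; "effort": joint torques, N m; "tool_pos": TCP position; "eef_rot": TCP orientation; "wrist_force": force on the tool from outside, world axes, zero at the start; "moment": the same for the moment, N m; "finger_gap": opening from 0.0 (shut) to 1.0 (fully open).
Only numpy, scipy, OpenCV 4.12 (cv2) and the standard library are available. Lean on these libraries where they do the work, as an engineer would, in place of code of your own. Each camera call takes 0.05 s, during which the arm holds its last target. There are 200 camera calls.

TASK

Put the candle set away: stand the tall amber bottle upright in the free small cell of the white pen, on its cork pad, and slide the wide candle jar along the table, never lifting it, through the open gate until it is fully inside the pen. Then push the gate shut until its sprung tongue snaps in behind the strike. Do not tip the bottle or the jar, and leave the tin, beaker, vase and bowl where they stand.

Things in the scene. Friction and masses are not known exactly. Their poses are not given: they have to be found in the camera images.
- pen: White wooden pen without a floor, fixed to the table; walls 8 mm thick, 70 mm high. Origin on the table; own x runs from the gate (-x) to the back (+x), y across, z up. Jar bay: x -108 to 0, y -65 to +65 mm, open at x = -108 (the mouth, which the gate shuts). Cross wall x 0 to 8. Two small cells, x 8 to 78, y +3 to +65 and -65 to -3 mm. Back wall to x 86, outer sides at y +-73 mm
- bay (a point): On the table at the middle of the pen's jar bay, at pen x -54, y 0 mm; same axes as the pen
- gate (a joint): Angle of the gate, rad: 0 shut across the mouth, growing as it swings out to the pen's -x side, stop at 1.9. White panel 144 mm wide, 12 mm thick, 4 to 70 mm above the table. At angle a it runs from the hinge in the pen direction (-sin a, -cos a). If not latched, a light spring swings it open to about 0.8 rad; between 0.8 and 1.8 rad it stays where it is left
- tongue (a joint): How far the gate's sprung tongue is pressed back, m: 0 fully out, about 0.011 while it rides over the strike, 0.015 at most. Steel bar 12 mm thick on the gate's top edge, 71 to 81 mm above the table (its stud reaches 87 mm); its 45 degree sloped tip sticks out 18 mm beyond the gate's free edge; spring 1 N when out, 3 N when back
- gate_hinge (a point): On the gate's upright hinge axis, 37 mm above the table, at pen x -114, y +73 mm. Spring 0.12 N m/rad about 1.3 rad, friction 0.06 N m. Latching takes 3 N rising to about 9 N, pushed 100 mm from the hinge, over the last 0.15 rad; it catches only in the last 0.02 rad; latched, the gate rests at about 0.018 rad
- gate_edge (a point): Middle of the gate's free upright edge, mid thickness, 37 mm above the table, 146 mm from the hinge axis
- strike (a point): Top of the fixed aluminium strike lip (12 x 19 mm, 66 to 86 mm above the table) beside the mouth, at pen x -129, y -90 mm, outside the side wall opposite the hinge; its bracket reaches to pen y -108 mm and back to pen x -60 mm. The tongue snaps in on its +x side
- bottle: Tall amber glass bottle, round, 50 mm diameter up to 112 mm high, then a narrow neck and a 34 mm cap, 140 mm high in all, about 0.2 kg; origin at the centre of its underside, z up. It stands in the gate's swing, before the mouth
- jar: Wide clear glass candle jar with cream wax, 92 mm diameter, 73 mm high, about 0.4 kg; origin at the centre of its underside, z up. Too wide for most grippers: push it low on its side. It stands 310 to 370 mm from the pen's origin on the gate side
- coaster: Square cork pad 48 x 48 x 4 mm lying fixed at the middle of the free cell, at pen x 43 mm, y +34 or -34 mm; origin at the centre of its underside. Which of the two cells is free varies
- tin: Short round aluminium tin, 50 mm diameter, 60 mm high, standing in the other small cell; origin at the centre of its underside. Leave it
- beaker: Steel beaker, 84 mm diameter at the rim, 95 mm high, standing beside the jar's way; origin at the centre of its underside. Leave it
- vase: White vase, up to 72 mm diameter, 140 mm high, standing beside the jar's way; origin at the centre of its underside. Leave it
- bowl: Small wooden bowl, 90 mm diameter, 45 mm high, standing beyond the gate's hinge; origin at the centre of its underside. Leave it
There are look-alikes about, which are no part of the job. Several things look just like the bottle: the one meant starts farthest from the robot's base. Of the things that look like the coaster, take the one that is nearest to the robot's base at the start.

How it is judged:
At the end, for the whole second after the job is handed in: The bottle stands upright and still on the cork pad in the free cell (within 15 mm of its centre), the jar stands upright and still wholly inside the jar bay, the gate is shut (below 0.04 rad) and its tongue is out again behind the strike (pressed back less than 4 mm) (horizontal distance between bottle and coaster below 0.015 m and angle between each of bottle, jar's own z axis and vertical below 0.1 rad and height (world z) of bottle below 0.01 m and linear speed of each of bottle, jar below 0.02 m/s and x of jar in the frame of pen between -0.066 and -0.04 m and y of jar in the frame of pen between -0.025 and 0.025 m and value of joint gate below 0.04 rad and value of joint tongue below 0.004 m); the robot touches nothing.
It fails at once if the jar is lifted (more than 15 mm) or tipped (height (world z) of jar above 0.015 m or angle between jar's own z axis and vertical above 0.3 rad).
It fails at once if the bottle is tipped (angle between bottle's own z axis and vertical above 0.6 rad).
It fails at once if the tin, beaker, vase or bowl is moved more than 20 mm or tipped (distance of any of tin, beaker, vase, bowl from where it was at the start of the episode above 0.02 m or angle between any of tin, beaker, vase, bowl's own z axis and vertical above 0.3 rad).
It also fails if it takes over 72 s, if anything falls off the work surface, if the arm or the gripper's body presses on something with over 40 N, if the wrist force passes 120 N, or if a joint passes its speed limit or range.

## Working session

There is one attempt and no reset: what is moved stays moved. The work goes in short steps, Python scripts to look and compute and a tool call to move; the robot and the scene stay as the last step left them, time stands still between calls to the robot, and variables do not carry over. Pictures are saved under pics/ and viewed, about 8 in all and at most 12, crops included, and the job is handed in when it is done.

Besides the shell and the picture viewer there is one more tool, called after ">>>" by a JSON object that holds its "fn" and its "kwargs", one argument or row to a line. send_rows: Moves the arm, as the interface text tells. Its arguments: {"type":"object","properties":{"steps":{"type":"array"},"squeeze":{"type":"number"}},"required":["steps"]}

```bash
mkdir -p pics; cat > h.py <<'E'
import numpy as np, cv2
from scipy.spatial.transform import Rotation as R
from workcell import manip
def Rq(q): return R.from_quat([q[1],q[2],q[3],q[0]]).as_matrix()
def att(a):
    a=np.array(a,float)
    return a if a.shape==(3,3) else Rq(a)
def cloud(name):
    p=manip.camera_params(name); img,d=manip.camera(name)
    K=np.array(p['K']);h,w=d.shape
    u,v=np.meshgrid(np.arange(w),np.arange(h))
    pts=np.stack([u,v],-1).reshape(-1,1,2).astype(float)
    xd=(pts[:,0,0]-K[0,2])/K[0,0]; yd=(pts[:,0,1]-K[1,2])/K[1,1]
    x,y=xd.copy(),yd.copy()
    for _ in range(15):
        s=1+p['k1']*(x*x+y*y); x=xd/s;y=yd/s
    z=d.reshape(-1); c=np.stack([x*z,-y*z,-z],-1)
    W=c@att(p['attitude']).T+np.array(p['position'])
    W[z<=0]=np.nan
    return img,d,W.reshape(h,w,3)
E
python3 - <<'E'
from h import *
print(manip.sense(), manip.tcp_to_tips)
for n in ['top','side']:
    p=manip.camera_params(n); print(n,p)
    img,d,W=cloud(n); np.save(n+'.npy',W); cv2.imwrite(f'pics/{n}0.png',img); print(img.shape)
a=[cv2.imread(f'pics/{n}0.png') for n in ['top','side']]
E
```

```text
{'clock': 0.0, 'joints': array([ 1.07809839e+00,  2.64736650e-01,  1.60535438e+00, -4.01503623e-05,
        1.27369123e+00, -3.69002264e-02]), 'qd': array([ 0.00053885, -0.00028106, -0.0002977 , -0.00032006, -0.00092799,
        0.00177769]), 'effort': array([ 4.19638149e-03, -5.02104521e+01, -3.56879425e+01,  7.31370086e-02,
        2.94623792e-02, -1.59019464e-04]), 'tool_pos': array([0.29681009, 0.60547972, 0.24540969]), 'eef_rot': array([-2.68006459e-04,  2.25925325e-01,  9.74144008e-01, -1.06166610e-03]), 'wrist_force': array([ 0.69748218, -0.14983301,  0.17608092]), 'moment': array([-0.00525244, -0.04520832, -0.02223869]), 'finger_gap': 1.0018196939904744} 0.008
top {'K': array([[411.98426819,   0.        , 261.38195128],
       [  0.        , 411.98426819, 197.79717709],
       [  0.        ,   0.        ,   1.        ]]), 'k1': -0.1061602825345414, 'position': array([ 0.43073654, -0.06981545,  0.94422517]), 'attitude': array([ 0.71258022,  0.07518614, -0.06467415, -0.6945457 ])}
(384, 512, 3)
side {'K': array([[441.68871811,   0.        , 255.32926097],
       [  0.        , 441.68871811, 197.96579973],
       [  0.        ,   0.        ,   1.        ]]), 'k1': -0.040238606807808636, 'position': array([ 0.39954908, -0.79600276,  0.59910417]), 'attitude': array([ 0.87893588,  0.46251934, -0.06384874, -0.09731867])}
(384, 512, 3)
```

View pics/top0.png

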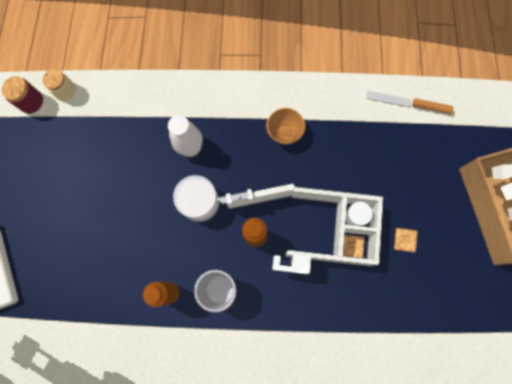

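View pics/side0.png

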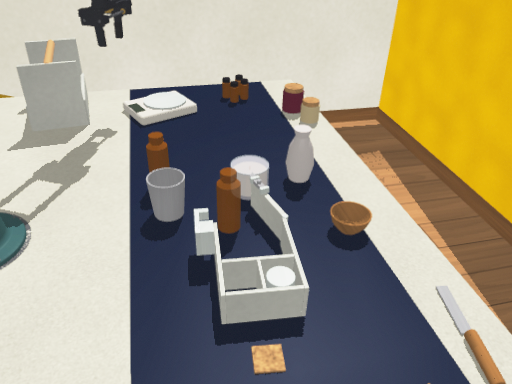

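Top view: bottle candidates are amber at (255,232), in front of the mouth, and amber at (160,294) by the beaker, plus small vials in the side view (235,88). Coaster candidates are cork at (354,246) in the free cell and cork outside at (405,240). The tin is at (360,214), jar (196,198), beaker (215,291), vase (185,137), bowl (286,126). I'll measure these next.

```bash
cat > m.py <<'E'
from h import *
from scipy.optimize import least_squares
W=np.load('top.npy'); img=cv2.imread('pics/top0.png')
def near(W,px,r=25,zmin=.02,zmax=.3):
    u,v=px; P=W[max(0,v-r):v+r,max(0,u-r):u+r].reshape(-1,3); P=P[np.isfinite(P[:,2])]
    return P[(P[:,2]>zmin)&(P[:,2]<zmax)]
def circ(P,r=None):
    f=lambda q: np.hypot(P[:,0]-q[0],P[:,1]-q[1])-(r or q[2])
    return least_squares(f,[*P[:,:2].mean(0),.03],loss='soft_l1',f_scale=.002).x
if __name__=='__main__':
    for n,px,r in [('bottleA',(255,232),20),('bottleB',(160,294),25),('coastA',(354,246),9),('coastB',(405,240),9),('tin',(360,214),10),('jar',(196,198),24),('beaker',(215,291),26),('vase',(185,137),26),('bowl',(286,126),26)]:
        P=near(W,px,r,.002,.3); 
        top=P[P[:,2]>np.percentile(P[:,2],98)-.01]
        mm=(top[:,:2].max(0)+top[:,:2].min(0))/2
        print(n,len(P),'zmax',np.percentile(P[:,2],99).round(3),'mid',mm.round(3),'ext',np.ptp(top[:,:2],axis=0).round(3),'dist',np.hypot(*mm).round(3))
    # pen
    u,v=np.meshgrid(np.arange(512),np.arange(384))
    m=(u>280)&(u<390)&(v>180)&(v<272)&(W[...,2]>.062)&(W[...,2]<.076)&(img.min(-1)>120)
    P=W[m]; P=P[:,:2]
    segs=[(-108,69,86,69),(-108,-69,86,-69),(82,-73,82,73),(4,-65,4,65),(8,0,82,0)]
    segs=np.array(segs)/1000.
    def res(q):
        c,s=np.cos(q[2]),np.sin(q[2]); D=P-q[:2]; L=np.stack([D[:,0]*c+D[:,1]*s,-D[:,0]*s+D[:,1]*c],1)
        ds=[]
        for a in segs:
            A,B=a[:2],a[2:]; t=np.clip(((L-A)@(B-A))/((B-A)@(B-A)),0,1)
            ds.append(np.linalg.norm(L-A-t[:,None]*(B-A),axis=1))
        return np.maximum(np.min(ds,0)-.003,0)
    best=None
    c0=np.median(P,axis=0)
    for a in np.radians([-110,-100,-90,-80,-70]):
        r=least_squares(res,[*c0,a],loss='soft_l1',f_scale=.002)
        if best is None or r.cost<best.cost: best=r
    print('pen',best.x,np.degrees(best.x[2]),best.cost,len(P)); 
    q=best.x
    np.save('pen.npy',q)
    Rm=np.array([[np.cos(q[2]),-np.sin(q[2])],[np.sin(q[2]),np.cos(q[2])]])
    def topen(p): return Rm.T@(np.array(p)-q[:2])
    # gate
    m=(u>220)&(u<300)&(v>178)&(v<212)&(W[...,2]>.055)&(W[...,2]<.095)
    G=np.array([topen(p) for p in W[m][:,:2]])*1000; print('gate pts extents',G.min(0),G.max(0))
    h=np.array([-114,73]); D=G-h; rr=np.hypot(*D.T); k=(rr>40)&(rr<140)&(D[:,0]<0)
    print('gate angle med',np.median(np.arctan2(-D[k,0],-D[k,1])),k.sum())
    for n,px in [('coastA',(354,246)),('tin',(360,214)),('strike',(280,265))]:
        P=near(W,px,6,-.01,.2); print(n,topen(np.median(P[:,:2],axis=0)),np.median(P[:,2]))
E
python3 m.py
```

```text
bottleA 732 zmax 0.142 mid [ 0.531 -0.043] ext [0.032 0.032] dist 0.533
bottleB 1069 zmax 0.142 mid [0.396 0.152] ext [0.033 0.031] dist 0.424
coastA 275 zmax 0.007 mid [ 0.513 -0.266] ext [0.04  0.041] dist 0.578
coastB 285 zmax 0.008 mid [ 0.529 -0.386] ext [0.04  0.042] dist 0.655
tin 390 zmax 0.063 mid [ 0.579 -0.27 ] ext [0.043 0.043] dist 0.638
jar 1738 zmax 0.076 mid [0.607 0.088] ext [0.092 0.103] dist 0.614
beaker 1520 zmax 0.097 mid [0.407 0.035] ext [0.082 0.084] dist 0.409
vase 1304 zmax 0.142 mid [0.744 0.123] ext [0.043 0.039] dist 0.754
bowl 1280 zmax 0.047 mid [ 0.785 -0.105] ext [0.086 0.086] dist 0.792
pen [ 0.55014695 -0.22371862 -1.65143074] -94.62001142572112 0.0025414207807532532 1429
gate pts extents [-259.12219946   21.70629968] [-92.61795619  80.57456312]
gate angle med 1.2437392952619573 355
coastA [ 0.04637241 -0.03384629] 0.0036704967437646285
tin [0.04292896 0.03198326] 0.05958443436447086
strike [-0.1195049  -0.09433021] 0.08443563197236925
```

```bash
python3 - <<'E'
import cv2
i=cv2.imread('pics/top0.png'); cv2.imwrite('pics/c1.png',cv2.resize(i[165:310,140:420],None,fx=2.8,fy=2.8,interpolation=cv2.INTER_CUBIC))
E
```

```text
(no output)
```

View pics/c1.png

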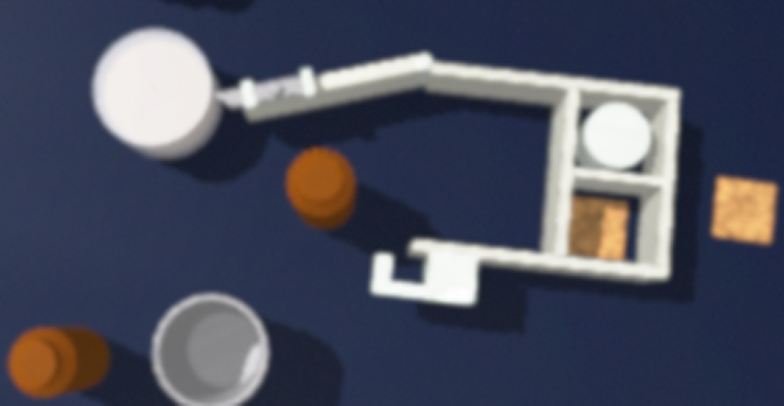

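>>> {"fn": "send_rows", "kwargs": {
  "steps": [
    {"az": 8.56},
    {"az": 8.56},
    {"az": 8.56},
    {"az": 8.56},
    {"az": 8.56},
    {"az": 8.56},
    {"az": 8.56},
    {"az": 8.56}
  ]
}}

```text
validation failed for argument at $.st...
```

The crop confirms the choices. The bottle at crop (320,185) stands in the mouth, and the cork at (600,228) is in the free cell next to the tin. The gate's tongue tip (222,95) almost touches the jar. The move call was refused, so I'll fill in every key.

>>> {"fn": "send_rows", "kwargs": {
  "steps": [
    {"x": 0, "y": 0, "z": 0, "ax": 0, "ay": 0, "az": 8.56, "fingers": 0.088},
    {"x": 0, "y": 0, "z": 0, "ax": 0, "ay": 0, "az": 8.56, "fingers": 0.088},
    {"x": 0, "y": 0, "z": 0, "ax": 0, "ay": 0, "az": 8.56, "fingers": 0.088},
    {"x": 0, "y": 0, "z": 0, "ax": 0, "ay": 0, "az": 8.56, "fingers": 0.088},
    {"x": 0, "y": 0, "z": 0, "ax": 0, "ay": 0, "az": 8.56, "fingers": 0.088},
    {"x": 0, "y": 0, "z": 0, "ax": 0, "ay": 0, "az": 8.56, "fingers": 0.088},
    {"x": 0, "y": 0, "z": 0, "ax": 0, "ay": 0, "az": 8.56, "fingers": 0.088},
    {"x": 0, "y": 0, "z": 0, "ax": 0, "ay": 0, "az": 8.56, "fingers": 0.088}
  ],
  "squeeze": 15
}}

```text
clock: 0.9
tool_pos: [0.2969, 0.6057, 0.2459]
eef_rot: [0.0, 0.737, 0.676, -0.001]
wrist_force: [0.7, 0.4, 0.1]
finger_gap: 1.003
```

```bash
cat > s.py <<'E'
from h import *
q=np.load('pen.npy');c,s=np.cos(q[2]),np.sin(q[2])
def topen(p): d=np.array(p)[:2]-q[:2]; return np.array([c*d[0]+s*d[1],-s*d[0]+c*d[1]])
if __name__=='__main__':
    t=manip.sense(); M=Rq(t['eef_rot'])
    print('t',round(t['clock'],2),'pen',(topen(t['tool_pos'])*1000).round(1),'z',(t['tool_pos'][2]*1000).round(1),'ax err',(np.degrees(np.arctan2(M[1,1],M[0,1]))-np.degrees(q[2])-90).round(2),'tilt',M[:2,2].round(4),'gap',round(t['finger_gap'],3),'F',t['wrist_force'].round(1),'j',t['joints'].round(2))
E
python3 s.py
```

```text
t 0.9 pen [-806.4 -319.2] z 245.9 ax err -0.33 tilt [-0.0006 -0.0011] gap 1.003 F [0.7 0.4 0.1] j [1.08 0.26 1.6  0.   1.27 1.16]
```

>>> {"fn": "send_rows", "kwargs": {
  "steps": [
    {"x": -0.043, "y": 0.0195, "z": 0, "ax": 0, "ay": 0, "az": 0, "fingers": 0.088},
    {"x": -0.043, "y": 0.0195, "z": 0, "ax": 0, "ay": 0, "az": 0, "fingers": 0.088},
    {"x": -0.043, "y": 0.0195, "z": 0, "ax": 0, "ay": 0, "az": 0, "fingers": 0.088},
    {"x": -0.043, "y": 0.0195, "z": 0, "ax": 0, "ay": 0, "az": 0, "fingers": 0.088},
    {"x": -0.043, "y": 0.0195, "z": 0, "ax": 0, "ay": 0, "az": 0, "fingers": 0.088},
    {"x": -0.043, "y": 0.0195, "z": 0, "ax": 0, "ay": 0, "az": 0, "fingers": 0.088},
    {"x": -0.043, "y": 0.0195, "z": 0, "ax": 0, "ay": 0, "az": 0, "fingers": 0.088},
    {"x": -0.043, "y": 0.0195, "z": 0, "ax": 0, "ay": 0, "az": 0, "fingers": 0.088},
    {"x": -0.043, "y": 0.0195, "z": 0, "ax": 0, "ay": 0, "az": 0, "fingers": 0.088},
    {"x": -0.043, "y": 0.0195, "z": 0, "ax": 0, "ay": 0, "az": 0, "fingers": 0.088},
    {"x": -0.043, "y": 0.0195, "z": 0, "ax": 0, "ay": 0, "az": 0, "fingers": 0.088},
    {"x": -0.043, "y": 0.0195, "z": 0, "ax": 0, "ay": 0, "az": 0, "fingers": 0.088}
  ]
}}

```text
clock: 2.1
tool_pos: [0.489, 0.0711, 0.2465]
eef_rot: [-0.0, 0.735, 0.678, -0.0]
wrist_force: [0.6, -0.4, -0.9]
finger_gap: 0.997
```

```bash
python3 s.py; python3 - <<'E'
from s import *
from m import circ
img,d,W=cloud('wrist'); cv2.imwrite('pics/w1.png',img)
P=W.reshape(-1,3); ok=np.isfinite(P[:,2]); P=P[ok]
L=np.array([topen(p) for p in P])
for n,(cx,cy),z0,z1,r in [('cap',(-.179,-.034),.13,.15,.03),('jar',(-.3156,.0317),.055,.08,.06)]:
    k=(np.hypot(L[:,0]-cx,L[:,1]-cy)<r)&(P[:,2]>z0)&(P[:,2]<z1)
    if k.sum()>20: A=L[k]; print(n,k.sum(),(A.max(0)+A.min(0))/2,np.ptp(A,axis=0),P[k,2].max())
E
```

```text
t 2.1 pen [-288.9  -84.7] z 246.5 ax err 0.03 tilt [-0.0001  0.0001] gap 0.997 F [ 0.6 -0.4 -0.9] j [ 0.09 -0.08  1.98  0.    1.24  0.17]
cap 356 [-0.19192747 -0.03449758] [0.01270644 0.03160137] 0.14205745586631752
jar 7544 [-0.31182146  0.0306834 ] [0.11002614 0.09217777] 0.07997623239264945
```

>>> {"fn": "send_rows", "kwargs": {
  "steps": [
    {"x": -0.036, "y": 0.017, "z": 0, "ax": 0, "ay": 0, "az": 0, "fingers": 0.088},
    {"x": -0.036, "y": 0.017, "z": 0, "ax": 0, "ay": 0, "az": 0, "fingers": 0.088},
    {"x": -0.037, "y": 0.017, "z": 0, "ax": 0, "ay": 0, "az": 0, "fingers": 0.088},
    {"x": 0, "y": 0, "z": 0.04, "ax": 0, "ay": 0, "az": 0, "fingers": 0.088},
    {"x": 0, "y": 0, "z": 0.04, "ax": 0, "ay": 0, "az": 0, "fingers": 0.088},
    {"x": 0, "y": 0, "z": 0.04, "ax": 0, "ay": 0, "az": 0, "fingers": 0.088},
    {"x": 0, "y": 0, "z": 0.024, "ax": 0, "ay": 0, "az": 0, "fingers": 0.088},
    {"x": 0, "y": 0, "z": 0.01, "ax": 0, "ay": 0, "az": 0, "fingers": 0.088},
    {"x": 0, "y": 0, "z": 0, "ax": 0, "ay": 0, "az": 0, "fingers": 0.088}
  ]
}}

```text
clock: 3.05
tool_pos: [0.5297, -0.0394, 0.091]
eef_rot: [-0.001, 0.735, 0.678, -0.001]
wrist_force: [-0.4, -1.1, -0.0]
finger_gap: 0.999
```

```bash
python3 s.py
```

```text
t 3.05 pen [-182.1  -35.3] z 91.0 ax err 0.03 tilt [-0.0038  0.0005] gap 0.999 F [-0.4 -1.1 -0. ] j [-0.12  0.15  2.05 -0.    0.94 -0.04]
```

>>> {"fn": "send_rows", "kwargs": {
  "steps": [
    {"x": 0, "y": 0, "z": 0, "ax": 0, "ay": 0, "az": 0, "fingers": 0.06},
    {"x": 0, "y": 0, "z": 0, "ax": 0, "ay": 0, "az": 0, "fingers": 0.056},
    {"x": 0, "y": 0, "z": 0, "ax": 0, "ay": 0, "az": 0, "fingers": 0.052},
    {"x": 0, "y": 0, "z": 0, "ax": 0, "ay": 0, "az": 0, "fingers": 0.047},
    {"x": 0, "y": 0, "z": 0, "ax": 0, "ay": 0, "az": 0, "fingers": 0.04},
    {"x": 0, "y": 0, "z": 0, "ax": 0, "ay": 0, "az": 0, "fingers": 0.04},
    {"x": 0, "y": 0, "z": 0, "ax": 0, "ay": 0, "az": 0, "fingers": 0.04}
  ],
  "squeeze": 15
}}

```text
clock: 3.75
tool_pos: [0.5317, -0.0398, 0.0934]
eef_rot: [0.0, 0.735, 0.678, 0.0]
wrist_force: [0.2, 0.5, 3.8]
finger_gap: 0.556
```

```bash
python3 s.py
```

```text
t 3.75 pen [-181.8  -33.2] z 93.4 ax err 0.02 tilt [ 0.0012 -0.0001] gap 0.556 F [0.2 0.5 3.8] j [-0.12  0.15  2.05  0.    0.94 -0.04]
```

>>> {"fn": "send_rows", "kwargs": {
  "steps": [
    {"x": 0, "y": 0, "z": -0.02, "ax": 0, "ay": 0, "az": 0, "fingers": 0.04},
    {"x": 0, "y": 0, "z": -0.035, "ax": 0, "ay": 0, "az": 0, "fingers": 0.04},
    {"x": 0, "y": 0, "z": -0.035, "ax": 0, "ay": 0, "az": 0, "fingers": 0.04},
    {"x": -0.02, "y": 0, "z": 0, "ax": 0, "ay": 0, "az": 0, "fingers": 0.04},
    {"x": -0.036, "y": 0, "z": 0, "ax": 0, "ay": 0, "az": 0, "fingers": 0.04},
    {"x": -0.036, "y": 0, "z": 0, "ax": 0, "ay": 0, "az": 0, "fingers": 0.04},
    {"x": -0.036, "y": 0, "z": 0, "ax": 0, "ay": 0, "az": 0, "fingers": 0.04},
    {"x": -0.036, "y": 0, "z": 0, "ax": 0, "ay": 0, "az": 0, "fingers": 0.04},
    {"x": -0.036, "y": 0, "z": 0, "ax": 0, "ay": 0, "az": 0, "fingers": 0.04},
    {"x": -0.018, "y": 0, "z": 0, "ax": 0, "ay": 0, "az": 0, "fingers": 0.04},
    {"x": -0.006, "y": -0.001, "z": 0, "ax": 0, "ay": 0, "az": 0, "fingers": 0.04},
    {"x": 0, "y": 0, "z": 0, "ax": 0, "ay": 0, "az": 0, "fingers": 0.04}
  ],
  "squeeze": 20
}}

```text
clock: 4.95
tool_pos: [0.5116, -0.2628, 0.1821]
eef_rot: [-0.001, 0.735, 0.678, -0.0]
wrist_force: [0.2, 0.2, -0.6]
finger_gap: 0.564
```

```bash
python3 s.py; python3 - <<'E'
from s import *
img,d,W=cloud('side'); 
cv2.imwrite('pics/s2.png',img[100:384,120:400])
L=W.reshape(-1,3); k=np.isfinite(L[:,2]); L=L[k]; C=img.reshape(-1,3)[k].astype(int)
P=np.array([topen(p) for p in L])
am=(C[:,2]>70)&(C[:,2]>2*C[:,0]+20)&(np.abs(P[:,0]-.043)<.05)&(np.abs(P[:,1]+.034)<.05)&(L[:,2]>.02)
for z0 in np.arange(.07,.24,.02):
    b=am&(L[:,2]>z0)&(L[:,2]<z0+.02)
    if b.sum()>8: print(z0.round(2),b.sum(),np.ptp(P[b,1]).round(4),((P[b,1].min()+P[b,1].max())/2).round(4),P[b,0].max().round(4))
E
```

```text
t 4.95 pen [ 42.  -35.2] z 182.1 ax err -0.05 tilt [-0.0012  0.0012] gap 0.564 F [ 0.2  0.2 -0.6] j [-0.52  0.13  1.89  0.    1.13 -0.44]
0.09 239 0.0453 -0.0371 0.0706
0.11 259 0.0447 -0.0373 0.071
0.13 283 0.0457 -0.0366 0.0705
0.15 292 0.0451 -0.0368 0.0702
0.17 312 0.0464 -0.0358 0.0697
0.19 499 0.0479 -0.0358 0.07
0.21 251 0.0319 -0.0361 0.0626
0.23 93 0.0308 -0.0364 0.0607
```

View pics/s2.png

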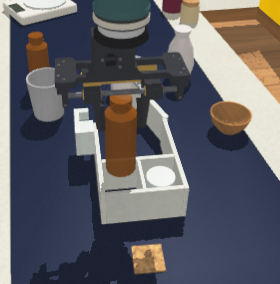

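The held bottle (crop 121,140) is upright over the free cell, about 2 mm off. I'll lower it.

>>> {"fn": "send_rows", "kwargs": {
  "steps": [
    {"x": 0.001, "y": 0.002, "z": 0.02, "ax": 0, "ay": 0, "az": 0, "fingers": 0.04},
    {"x": 0, "y": 0, "z": 0.025, "ax": 0, "ay": 0, "az": 0, "fingers": 0.04},
    {"x": 0, "y": 0, "z": 0.02, "ax": 0, "ay": 0, "az": 0, "fingers": 0.04},
    {"x": 0, "y": 0, "z": 0.01, "ax": 0, "ay": 0, "az": 0, "fingers": 0.04},
    {"x": 0, "y": 0, "z": 0.005, "ax": 0, "ay": 0, "az": 0, "fingers": 0.04},
    {"x": 0, "y": 0, "z": 0.003, "ax": 0, "ay": 0, "az": 0, "fingers": 0.04},
    {"x": 0, "y": 0, "z": 0, "ax": 0, "ay": 0, "az": 0, "fingers": 0.04}
  ]
}}

```text
clock: 5.7
tool_pos: [0.5147, -0.262, 0.1002]
eef_rot: [0.0, 0.735, 0.678, 0.0]
wrist_force: [0.5, 0.3, -2.0]
finger_gap: 0.564
```

```bash
python3 s.py
```

```text
t 5.7 pen [ 41.  -32.2] z 100.2 ax err 0.05 tilt [ 0.0008 -0.0004] gap 0.564 F [ 0.5  0.3 -2. ] j [-0.51  0.22  1.95  0.    0.97 -0.43]
```

>>> {"fn": "send_rows", "kwargs": {
  "steps": [
    {"x": 0, "y": -0.001, "z": 0.0015, "ax": 0, "ay": 0, "az": 0, "fingers": 0.04},
    {"x": 0, "y": 0, "z": 0.001, "ax": 0, "ay": 0, "az": 0, "fingers": 0.04},
    {"x": 0, "y": 0, "z": 0.001, "ax": 0, "ay": 0, "az": 0, "fingers": 0.04},
    {"x": 0, "y": 0, "z": 0, "ax": 0, "ay": 0, "az": 0, "fingers": 0.04}
  ]
}}

```text
clock: 6.1
tool_pos: [0.5138, -0.2625, 0.0974]
eef_rot: [0.001, 0.735, 0.678, 0.0]
wrist_force: [-1.2, -0.6, 4.4]
finger_gap: 0.56
```

```bash
python3 s.py
```

```text
t 6.1 pen [ 41.6 -33.1] z 97.4 ax err 0.02 tilt [ 0.0011 -0.0008] gap 0.56 F [-1.2 -0.6  4.4] j [-0.52  0.22  1.96 -0.    0.97 -0.44]
```

>>> {"fn": "send_rows", "kwargs": {
  "steps": [
    {"x": 0, "y": 0, "z": 0, "ax": 0, "ay": 0, "az": 0, "fingers": 0.056},
    {"x": 0, "y": 0, "z": 0, "ax": 0, "ay": 0, "az": 0, "fingers": 0.07},
    {"x": 0, "y": 0, "z": 0, "ax": 0, "ay": 0, "az": 0, "fingers": 0.088},
    {"x": 0, "y": 0, "z": 0, "ax": 0, "ay": 0, "az": 0, "fingers": 0.088},
    {"x": 0, "y": 0, "z": -0.02, "ax": 0, "ay": 0, "az": 0, "fingers": 0.088},
    {"x": 0, "y": 0, "z": -0.04, "ax": 0, "ay": 0, "az": 0, "fingers": 0.088},
    {"x": 0, "y": 0, "z": -0.04, "ax": 0, "ay": 0, "az": 0, "fingers": 0.088},
    {"x": 0.0, "y": 0, "z": -0.04, "ax": 0, "ay": 0, "az": 0, "fingers": 0.088},
    {"x": 0.045, "y": 0, "z": 0, "ax": 0, "ay": 0, "az": 0, "fingers": 0.088},
    {"x": 0.045, "y": 0, "z": 0, "ax": 0, "ay": 0, "az": 0, "fingers": 0.088},
    {"x": 0.045, "y": 0, "z": 0, "ax": 0, "ay": 0, "az": 0, "fingers": 0.088},
    {"x": 0.045, "y": 0, "z": 0, "ax": 0, "ay": 0, "az": 0, "fingers": 0.088}
  ]
}}

```text
clock: 7.3
tool_pos: [0.5275, -0.0811, 0.2364]
eef_rot: [0.0, 0.735, 0.678, 0.0]
wrist_force: [0.8, -0.3, 0.0]
finger_gap: 0.996
```

```bash
python3 s.py; python3 - <<'E'
from s import *
from m import circ
img,d,W=cloud('wrist'); cv2.imwrite('pics/w3.png',img)
P=W.reshape(-1,3); P=P[np.isfinite(P[:,2])]
L=np.array([topen(p) for p in P])
img,d,W=cloud('top'); cv2.imwrite('pics/t3.png',img)
T=W.reshape(-1,3); T=T[np.isfinite(T[:,2])]; TL=np.array([topen(p) for p in T])
for src,A,Z in [('wrist',L,P[:,2]),('top',TL,T[:,2])]:
  for n,(cx,cy),z0,z1,r in [('cap',(.043,-.034),.135,.155,.035),('jar',(-.3156,.0317),.066,.08,.06),('gatetop',(-.18,.05),.06,.1,.06)]:
    k=(np.hypot(A[:,0]-cx,A[:,1]-cy)<r)&(Z>z0)&(Z<z1)
    if k.sum()>20:
        B=A[k]; print(src,n,k.sum(),(B.max(0)+B.min(0))/2,np.ptp(B,axis=0),np.median(Z[k]))
        if n=='gatetop': D=B-[-.114,.073]; print(np.median(np.arctan2(-D[:,0],-D[:,1])))
        if n=='jar':
            B=B[(B[:,0]<-.29)]; h=cv2.convexHull((B*1e3).astype(np.float32))[:,0]; print(cv2.minEnclosingCircle(h)); hh=np.c_[h/1e3]; hh=hh[hh[:,0]<-.292]; print('fit r46',circ(hh,.046),'free',circ(hh))
E
```

```text
t 7.3 pen [-140.3  -34. ] z 236.4 ax err -0.02 tilt [ 0.0006 -0.    ] gap 0.996 F [ 0.8 -0.3  0. ] j [-0.2   0.    1.92  0.    1.22 -0.12]
wrist cap 123 [ 0.02834563 -0.03428556] [0.00779043 0.02601953] 0.13768169495056876
wrist jar 1324 [-0.27416407  0.03045358] [0.03578712 0.06895684] 0.07252355908206398
((-291.40606689453125, 30.453584671020508), 34.47972869873047)
fit r46 [-0.32458452  0.09144936  0.03      ] free [-0.30424662  0.07111147  0.01723787]
wrist gatetop 2199 [-0.18035888  0.05108894] [0.11673941 0.04737094] 0.07119313956406248
1.2361646333007157
top cap 254 [ 0.04302018 -0.03426538] [0.03379185 0.03244067] 0.1433335141658873
top jar 1007 [-0.33080035  0.03193387] [0.07073497 0.09222599] 0.07195463442767813
((-320.7416076660156, 31.814842224121094), 46.367610931396484)
fit r46 [-0.32034328  0.03183653  0.03      ] free [-0.32161194  0.03150419  0.04469209]
```

Bottle stands at pen (43,-34), right on the pad. The jar is at (-320,32) and blocks the gate's tongue. Next I'll straddle the gate with open fingers, nudge the jar back about 20 mm, then swing the gate wide.

>>> {"fn": "send_rows", "kwargs": {
  "steps": [
    {"x": 0.034, "y": 0.0164, "z": 0, "ax": 0, "ay": 0, "az": 0, "fingers": 0.08},
    {"x": 0.034, "y": 0.0164, "z": 0, "ax": 0, "ay": 0, "az": 0, "fingers": 0.08},
    {"x": 0.034, "y": 0.0164, "z": 0, "ax": 0, "ay": 0, "az": 0, "fingers": 0.08},
    {"x": 0.034, "y": 0.0164, "z": 0, "ax": 0, "ay": 0, "az": 0, "fingers": 0.08},
    {"x": 0, "y": 0, "z": 0.04, "ax": 0, "ay": 0, "az": 0, "fingers": 0.08},
    {"x": 0, "y": 0, "z": 0.04, "ax": 0, "ay": 0, "az": 0, "fingers": 0.08},
    {"x": 0, "y": 0, "z": 0.02, "ax": 0, "ay": 0, "az": 0, "fingers": 0.08},
    {"x": 0, "y": 0, "z": 0, "ax": 0, "ay": 0, "az": 0, "fingers": 0.08}
  ]
}}

```text
clock: 8.2
tool_pos: [0.6008, 0.0469, 0.1316]
eef_rot: [-0.003, 0.735, 0.678, -0.003]
wrist_force: [-0.8, -0.4, -0.6]
finger_gap: 0.909
```

```bash
python3 s.py
```

```text
t 8.2 pen [-273.8   28.7] z 131.6 ax err 0.02 tilt [-0.0085 -0.0007] gap 0.909 F [-0.8 -0.4 -0.6] j [ 0.04  0.23  1.87 -0.    1.05  0.12]
```

>>> {"fn": "send_rows", "kwargs": {
  "steps": [
    {"x": 0.001, "y": 0.001, "z": 0.03, "ax": 0, "ay": 0, "az": 0, "fingers": 0.08},
    {"x": 0, "y": 0, "z": 0.03, "ax": 0, "ay": 0, "az": 0, "fingers": 0.08},
    {"x": 0, "y": 0, "z": 0.02, "ax": 0, "ay": 0, "az": 0, "fingers": 0.08},
    {"x": 0, "y": 0, "z": 0.009, "ax": 0, "ay": 0, "az": 0, "fingers": 0.08},
    {"x": 0, "y": 0, "z": 0, "ax": 0, "ay": 0, "az": 0, "fingers": 0.08},
    {"x": 0, "y": 0, "z": 0, "ax": 0, "ay": 0, "az": 0, "fingers": 0.08}
  ]
}}

```text
clock: 8.8
tool_pos: [0.6065, 0.0484, 0.0489]
eef_rot: [0.001, 0.735, 0.678, 0.001]
wrist_force: [-0.3, -0.3, -0.6]
finger_gap: 0.905
```

```bash
python3 s.py
```

```text
t 8.8 pen [-275.7   34.2] z 48.9 ax err 0.01 tilt [0.0025 0.    ] gap 0.905 F [-0.3 -0.3 -0.6] j [ 0.04  0.33  1.92 -0.    0.89  0.12]
```

>>> {"fn": "send_rows", "kwargs": {
  "steps": [
    {"x": 0, "y": -0.0025, "z": 0.008, "ax": 0, "ay": 0, "az": 0, "fingers": 0.08},
    {"x": 0.004, "y": 0, "z": 0, "ax": 0, "ay": 0, "az": 0, "fingers": 0.08},
    {"x": 0.004, "y": 0, "z": 0, "ax": 0, "ay": 0, "az": 0, "fingers": 0.08},
    {"x": 0.004, "y": 0, "z": 0, "ax": 0, "ay": 0, "az": 0, "fingers": 0.08},
    {"x": 0.004, "y": 0, "z": 0, "ax": 0, "ay": 0, "az": 0, "fingers": 0.08},
    {"x": 0.004, "y": 0, "z": 0, "ax": 0, "ay": 0, "az": 0, "fingers": 0.08},
    {"x": 0.004, "y": 0, "z": 0, "ax": 0, "ay": 0, "az": 0, "fingers": 0.08},
    {"x": 0.004, "y": 0, "z": 0, "ax": 0, "ay": 0, "az": 0, "fingers": 0.08},
    {"x": 0.004, "y": 0, "z": 0, "ax": 0, "ay": 0, "az": 0, "fingers": 0.08},
    {"x": 0.004, "y": 0, "z": 0, "ax": 0, "ay": 0, "az": 0, "fingers": 0.08},
    {"x": 0, "y": 0, "z": 0, "ax": 0, "ay": 0, "az": 0, "fingers": 0.08}
  ]
}}

```text
clock: 9.9
tool_pos: [0.6056, 0.0854, 0.0393]
eef_rot: [-0.0, 0.735, 0.678, 0.0]
wrist_force: [0.6, -1.1, 2.0]
finger_gap: 0.909
```

```bash
python3 s.py
```

```text
t 9.9 pen [-312.6   30.4] z 39.3 ax err 0.04 tilt [0.0004 0.0005] gap 0.909 F [ 0.6 -1.1  2. ] j [0.1  0.35 1.91 0.   0.88 0.18]
```

>>> {"fn": "send_rows", "kwargs": {
  "steps": [
    {"x": -0.02, "y": 0, "z": 0, "ax": 0, "ay": 0, "az": 0, "fingers": 0.08},
    {"x": -0.026, "y": 0, "z": 0, "ax": 0, "ay": 0, "az": 0, "fingers": 0.08},
    {"x": -0.026, "y": 0, "z": 0, "ax": 0, "ay": 0, "az": 0, "fingers": 0.08},
    {"x": 0, "y": 0.01, "z": 0, "ax": 0, "ay": 0, "az": 0, "fingers": 0.08},
    {"x": 0, "y": 0.01, "z": 0, "ax": 0, "ay": 0, "az": 0, "fingers": 0.08},
    {"x": 0, "y": 0.01, "z": 0, "ax": 0, "ay": 0, "az": 0, "fingers": 0.08},
    {"x": 0, "y": 0.01, "z": 0, "ax": 0, "ay": 0, "az": 0, "fingers": 0.08},
    {"x": 0, "y": 0.01, "z": 0, "ax": 0, "ay": 0, "az": 0, "fingers": 0.08},
    {"x": 0, "y": 0.01, "z": 0, "ax": 0, "ay": 0, "az": 0, "fingers": 0.08},
    {"x": 0, "y": 0.01, "z": 0, "ax": 0, "ay": 0, "az": 0, "fingers": 0.08},
    {"x": 0, "y": 0.01, "z": 0, "ax": 0, "ay": 0, "az": 0, "fingers": 0.08},
    {"x": 0, "y": 0, "z": 0, "ax": 0, "ay": 0, "az": 0, "fingers": 0.08}
  ]
}}

```text
clock: 11.1
tool_pos: [0.6813, 0.0063, 0.0395]
eef_rot: [0.001, 0.735, 0.678, 0.001]
wrist_force: [0.8, -0.5, 0.3]
finger_gap: 0.91
```

```bash
python3 s.py
```

```text
t 11.1 pen [-239.9  112.2] z 39.5 ax err 0.02 tilt [ 0.002  -0.0002] gap 0.91 F [ 0.8 -0.5  0.3] j [-0.03  0.46  1.75 -0.    0.93  0.05]
```

>>> {"fn": "send_rows", "kwargs": {
  "steps": [
    {"x": 0, "y": -0.006, "z": 0, "ax": 0, "ay": 0, "az": 0, "fingers": 0.06},
    {"x": 0, "y": 0, "z": -0.04, "ax": 0, "ay": 0, "az": 0, "fingers": 0.06},
    {"x": 0, "y": 0, "z": -0.04, "ax": 0, "ay": 0, "az": 0, "fingers": 0.06},
    {"x": 0, "y": 0, "z": -0.04, "ax": 0, "ay": 0, "az": 0, "fingers": 0.06},
    {"x": 0, "y": 0, "z": -0.04, "ax": 0, "ay": 0, "az": 0, "fingers": 0.06},
    {"x": 0.02, "y": -0.04, "z": 0, "ax": 0, "ay": 0, "az": 0, "fingers": 0.06},
    {"x": 0.02, "y": -0.04, "z": 0, "ax": 0, "ay": 0, "az": 0, "fingers": 0.06},
    {"x": 0.04, "y": 0, "z": 0, "ax": 0, "ay": 0, "az": 0, "fingers": 0.06},
    {"x": 0.045, "y": 0, "z": 0, "ax": 0, "ay": 0, "az": 0, "fingers": 0.06},
    {"x": 0.045, "y": 0, "z": 0, "ax": 0, "ay": 0, "az": 0, "fingers": 0.06},
    {"x": 0, "y": 0, "z": 0, "ax": 0, "ay": 0, "az": 0, "fingers": 0.06}
  ]
}}

```text
clock: 12.2
tool_pos: [0.6063, 0.1875, 0.1994]
eef_rot: [-0.001, 0.733, 0.68, 0.001]
wrist_force: [-0.3, -0.6, -0.1]
finger_gap: 0.682
```

```bash
python3 s.py; cat > look.py <<'E'
from s import *
from m import circ
import sys
cx,cy=float(sys.argv[1]),float(sys.argv[2])
img,d,W=cloud('top'); cv2.imwrite(f'pics/{sys.argv[3]}.png',img)
T=W.reshape(-1,3); k=np.isfinite(T[:,2]); T=T[k]; A=np.array([topen(p) for p in T]); Z=T[:,2]
k=(np.hypot(A[:,0]-cx,A[:,1]-cy)<.07)&(Z>.066)&(Z<.078); B=A[k]
h=cv2.convexHull((B*1e3).astype(np.float32))[:,0]; print('jar',cv2.minEnclosingCircle(h),np.median(h,axis=0),len(B))
D=A-[-.114,.073]; r=np.hypot(*D.T); k=(r>.03)&(r<.14)&(D[:,0]<.01)&(A[:,1]>-.08)&(Z>.06)&(Z<.1)
a=np.arctan2(-D[k,0],-D[k,1]); print('gate',k.sum(),np.median(a),np.percentile(a,[10,90]))
k=(np.hypot(A[:,0]-.043,A[:,1]+.034)<.035)&(Z>.135)&(Z<.155); B=A[k]
if k.sum(): print('cap',(B.max(0)+B.min(0))/2,k.sum())
E
python3 look.py -.344 .031 t4
```

```text
t 12.2 pen [-414.4   22.9] z 199.4 ax err 0.28 tilt [0.0005 0.0021] gap 0.682 F [-0.3 -0.6 -0.1] j [0.26 0.22 1.75 0.   1.17 0.33]
jar ((-343.760498046875, 30.402616500854492), 46.622528076171875) [-339.3392     25.988922] 1388
gate 367 1.6063904209219466 [1.54771647 1.69053286]
cap [ 0.04293336 -0.03438574] 252
```

View pics/t4.png

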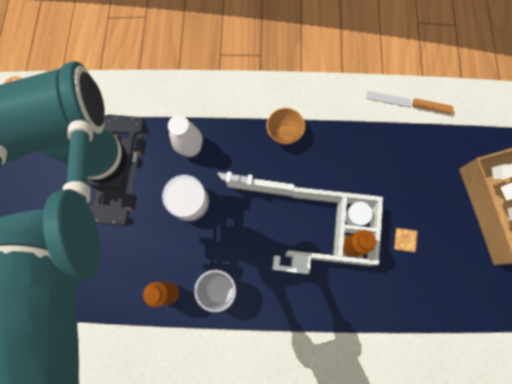

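The jar is at (165–205,197) in the image, clear of the gate, which is now straight out at 1.6 rad. The bottle is in its cell at (360,243). Going down behind the jar.

>>> {"fn": "send_rows", "kwargs": {
  "steps": [
    {"x": 0, "y": 0.0075, "z": 0.03, "ax": 0, "ay": 0, "az": 0.28, "fingers": 0.06},
    {"x": 0, "y": 0, "z": 0.04, "ax": 0, "ay": 0, "az": 0, "fingers": 0.06},
    {"x": 0, "y": 0, "z": 0.04, "ax": 0, "ay": 0, "az": 0, "fingers": 0.06},
    {"x": 0, "y": 0, "z": 0.03, "ax": 0, "ay": 0, "az": 0, "fingers": 0.06},
    {"x": 0, "y": 0, "z": 0.02, "ax": 0, "ay": 0, "az": 0, "fingers": 0.06},
    {"x": 0, "y": 0, "z": 0, "ax": 0, "ay": 0, "az": 0, "fingers": 0.06},
    {"x": 0, "y": 0, "z": 0, "ax": 0, "ay": 0, "az": 0, "fingers": 0.06}
  ]
}}

```text
clock: 12.95
tool_pos: [0.6144, 0.1811, 0.0393]
eef_rot: [-0.0, 0.737, 0.676, -0.001]
wrist_force: [-0.4, 0.2, 0.6]
finger_gap: 0.682
```

```bash
python3 s.py
```

```text
t 12.95 pen [-408.7   31.5] z 39.3 ax err -0.31 tilt [-0.0009 -0.0005] gap 0.682 F [-0.4  0.2  0.6] j [ 0.25  0.4   1.84 -0.    0.9   0.33]
```

>>> {"fn": "send_rows", "kwargs": {
  "steps": [
    {"x": -0.009, "y": 0, "z": 0, "ax": 0, "ay": 0, "az": 0, "fingers": 0.06},
    {"x": -0.006, "y": 0, "z": 0, "ax": 0, "ay": 0, "az": 0, "fingers": 0.06},
    {"x": -0.005, "y": 0, "z": 0, "ax": 0, "ay": 0, "az": 0, "fingers": 0.06},
    {"x": -0.01, "y": -0.002, "z": 0, "ax": 0, "ay": 0, "az": 0, "fingers": 0.06},
    {"x": -0.012, "y": -0.0035, "z": 0, "ax": 0, "ay": 0, "az": 0, "fingers": 0.06},
    {"x": -0.012, "y": -0.0035, "z": 0, "ax": 0, "ay": 0, "az": 0, "fingers": 0.06},
    {"x": -0.012, "y": -0.0035, "z": 0, "ax": 0, "ay": 0, "az": 0, "fingers": 0.06},
    {"x": -0.012, "y": -0.0035, "z": 0, "ax": 0, "ay": 0, "az": 0, "fingers": 0.06},
    {"x": -0.012, "y": -0.0035, "z": 0, "ax": 0, "ay": 0, "az": 0, "fingers": 0.06},
    {"x": -0.012, "y": -0.0035, "z": 0, "ax": 0, "ay": 0, "az": 0, "fingers": 0.06},
    {"x": -0.012, "y": -0.0035, "z": 0, "ax": 0, "ay": 0, "az": 0, "fingers": 0.06},
    {"x": -0.006, "y": 0, "z": 0, "ax": 0, "ay": 0, "az": 0, "fingers": 0.06}
  ]
}}

```text
clock: 14.15
tool_pos: [0.5777, 0.0641, 0.0398]
eef_rot: [-0.0, 0.737, 0.676, 0.0]
wrist_force: [0.9, 6.8, 5.4]
finger_gap: 0.686
```

```bash
python3 s.py; python3 look.py -.244 .003 t5
```

```text
t 14.15 pen [-289.1    4.3] z 39.8 ax err -0.31 tilt [0.0003 0.0005] gap 0.686 F [0.9 6.8 5.4] j [0.07 0.3  1.98 0.   0.86 0.15]
jar ((-247.5054168701172, 14.51215648651123), 56.31195831298828) [-221.71733   -12.471503] 1093
gate 866 1.2843673092154186 [0.90253666 1.65815161]
cap [ 0.04301052 -0.0343277 ] 251
```

>>> {"fn": "send_rows", "kwargs": {
  "steps": [
    {"x": -0.01, "y": -0.002, "z": 0, "ax": 0, "ay": 0, "az": -0.3, "fingers": 0.06},
    {"x": -0.013, "y": -0.0015, "z": 0, "ax": 0, "ay": 0, "az": 0, "fingers": 0.06},
    {"x": -0.013, "y": 0, "z": 0, "ax": 0, "ay": 0, "az": 0, "fingers": 0.06},
    {"x": -0.013, "y": 0, "z": 0, "ax": 0, "ay": 0, "az": 0, "fingers": 0.06},
    {"x": -0.013, "y": 0, "z": 0, "ax": 0, "ay": 0, "az": 0, "fingers": 0.06},
    {"x": -0.013, "y": 0, "z": 0, "ax": 0, "ay": 0, "az": 0, "fingers": 0.06},
    {"x": -0.01, "y": 0, "z": 0, "ax": 0, "ay": 0, "az": 0, "fingers": 0.06},
    {"x": -0.005, "y": 0, "z": 0, "ax": 0, "ay": 0, "az": 0, "fingers": 0.06},
    {"x": 0, "y": 0, "z": 0, "ax": 0, "ay": 0, "az": 0, "fingers": 0.06}
  ]
}}

```text
clock: 15.1
tool_pos: [0.5668, -0.0252, 0.039]
eef_rot: [-0.0, 0.735, 0.678, -0.0]
wrist_force: [1.5, 1.8, 1.6]
finger_gap: 0.679
```

```bash
python3 s.py; python3 look.py -.15 .003 t6
```

```text
t 15.1 pen [-199.2    0.6] z 39.0 ax err 0.01 tilt [-0.0011 -0.0002] gap 0.679 F [1.5 1.8 1.6] j [-0.09  0.28  2.01 -0.    0.86 -0.01]
jar ((-145.27418518066406, -0.531141459941864), 40.73344421386719) [-123.37728   -13.571002] 348
gate 351 0.1611624894541162 [0.02062477 0.29211385]
cap [ 0.04290329 -0.03421473] 252
```

View pics/t6.png

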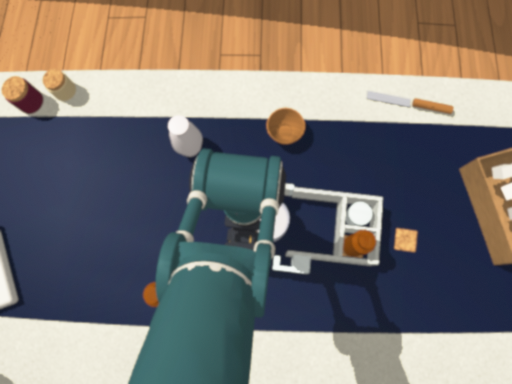

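The jar's front edge (290,220) is centred in the mouth. Pushing on.

>>> {"fn": "send_rows", "kwargs": {
  "steps": [
    {"x": -0.01, "y": 0, "z": 0, "ax": 0, "ay": 0, "az": 0, "fingers": 0.06},
    {"x": -0.012, "y": 0, "z": 0, "ax": 0, "ay": 0, "az": 0, "fingers": 0.06},
    {"x": -0.012, "y": 0, "z": 0, "ax": 0, "ay": 0, "az": 0, "fingers": 0.06},
    {"x": -0.012, "y": 0, "z": 0, "ax": 0, "ay": 0, "az": 0, "fingers": 0.06},
    {"x": -0.012, "y": 0, "z": 0, "ax": 0, "ay": 0, "az": 0, "fingers": 0.06},
    {"x": -0.012, "y": 0, "z": 0, "ax": 0, "ay": 0, "az": 0, "fingers": 0.06},
    {"x": -0.01, "y": 0, "z": 0, "ax": 0, "ay": 0, "az": 0, "fingers": 0.06},
    {"x": -0.008, "y": 0, "z": 0, "ax": 0, "ay": 0, "az": 0, "fingers": 0.06},
    {"x": -0.005, "y": 0, "z": 0, "ax": 0, "ay": 0, "az": 0, "fingers": 0.06},
    {"x": -0.003, "y": 0, "z": 0, "ax": 0, "ay": 0, "az": 0, "fingers": 0.06},
    {"x": 0, "y": 0, "z": 0, "ax": 0, "ay": 0, "az": 0, "fingers": 0.06}
  ]
}}

```text
clock: 16.25
tool_pos: [0.5595, -0.1208, 0.039]
eef_rot: [0.0, 0.735, 0.678, -0.0]
wrist_force: [-0.5, 0.5, -0.1]
finger_gap: 0.68
```

```bash
python3 s.py; python3 look.py -.057 .0 t7; python3 - <<'E'
from s import *
from m import circ
img,d,W=cloud('side'); cv2.imwrite('pics/s7.png',img)
T=W.reshape(-1,3); k=np.isfinite(T[:,2]); T=T[k]; A=np.array([topen(p) for p in T]); Z=T[:,2]
k=(A[:,0]>-.107)&(A[:,0]<-.001)&(abs(A[:,1])<.06)&(Z>.066)&(Z<.078); B=A[k]; print(k.sum(),B.max(0),B.min(0))
E
```

```text
t 16.25 pen [-103.4    1. ] z 39.0 ax err 0.04 tilt [-0.0005 -0.0006] gap 0.68 F [-0.5  0.5 -0.1] j [-0.26  0.29  2.   -0.    0.86 -0.18]
jar ((-23.639955520629883, -34.04438018798828), 51.09989547729492) [-54.675323 -27.56164 ] 376
gate 249 1.6052905872301135 [1.56070826 1.67506638]
cap [ 0.04305084 -0.03443746] 249
1084 [-0.01262707  0.04835578] [-0.10673826 -0.046261  ]
```

>>> {"fn": "send_rows", "kwargs": {
  "steps": [
    {"x": -0.003, "y": 0, "z": 0, "ax": 0, "ay": 0, "az": 0, "fingers": 0.06},
    {"x": -0.0025, "y": 0, "z": 0, "ax": 0, "ay": 0, "az": 0, "fingers": 0.06},
    {"x": 0, "y": 0, "z": 0, "ax": 0, "ay": 0, "az": 0, "fingers": 0.06},
    {"x": 0.01, "y": 0, "z": 0, "ax": 0, "ay": 0, "az": 0, "fingers": 0.06},
    {"x": 0.03, "y": 0, "z": 0, "ax": 0, "ay": 0, "az": 0, "fingers": 0.06},
    {"x": 0.03, "y": 0, "z": 0, "ax": 0, "ay": 0, "az": 0, "fingers": 0.06},
    {"x": 0, "y": 0, "z": -0.04, "ax": 0, "ay": 0, "az": 0, "fingers": 0.04},
    {"x": 0, "y": 0, "z": -0.04, "ax": 0, "ay": 0, "az": 0, "fingers": 0.02},
    {"x": 0.04, "y": 0, "z": -0.02, "ax": 0, "ay": 0, "az": 0, "fingers": 0},
    {"x": 0.04, "y": 0, "z": 0, "ax": 0, "ay": 0, "az": 0, "fingers": 0},
    {"x": 0, "y": 0, "z": 0, "ax": 0, "ay": 0, "az": 0, "fingers": 0}
  ]
}}

```text
clock: 17.45
tool_pos: [0.5725, 0.0278, 0.141]
eef_rot: [0.001, 0.734, 0.68, 0.002]
wrist_force: [-0.1, -0.5, -0.3]
finger_gap: 0.25
```

```bash
python3 s.py; python3 look.py -.054 .0 t8; python3 - <<'E'
from s import *
img,d,W=cloud('side'); cv2.imwrite('pics/s8.png',img)
for n in ('side','top'):
    if n=='top': img,d,W=cloud('top')
    T=W.reshape(-1,3); k=np.isfinite(T[:,2]); T=T[k]; A=np.array([topen(p) for p in T]); Z=T[:,2]
    k=(A[:,0]>-.112)&(A[:,0]<-.001)&(abs(A[:,1])<.06)&(Z>.062)&(Z<.078); B=A[k]; print(n,k.sum(),B.max(0),B.min(0))
E
```

```text
t 17.45 pen [-252.5    2. ] z 141.0 ax err 0.26 tilt [0.0036 0.0012] gap 0.25 F [-0.1 -0.5 -0.3] j [0.   0.16 1.93 0.   1.04 0.08]
jar ((-53.817649841308594, 0.09682163596153259), 69.83935546875) [-56.397263  12.63224 ] 1643
gate 233 1.6081480750853028 [1.52903281 1.70777398]
cap [ 0.04274249 -0.03430513] 254
side 1027 [-0.00835205  0.04706085] [-0.10308993 -0.04476851]
top 1458 [-0.00814219  0.04695618] [-0.10032541 -0.04525617]
```

The jar is at pen (-54,1), inside its limits. Next the gate: come down outside it with closed fingers and sweep it shut.

>>> {"fn": "send_rows", "kwargs": {
  "steps": [
    {"x": -0.015, "y": 0.041, "z": 0, "ax": 0, "ay": 0, "az": 0.2, "fingers": 0},
    {"x": -0.015, "y": 0.041, "z": 0, "ax": 0, "ay": 0, "az": 0, "fingers": 0},
    {"x": -0.015, "y": 0.041, "z": 0, "ax": 0, "ay": 0, "az": 0, "fingers": 0},
    {"x": 0, "y": 0.002, "z": 0, "ax": 0, "ay": 0, "az": 0, "fingers": 0},
    {"x": 0, "y": 0, "z": 0.03, "ax": 0, "ay": 0, "az": 0, "fingers": 0},
    {"x": 0, "y": 0, "z": 0.03, "ax": 0, "ay": 0, "az": 0, "fingers": 0},
    {"x": 0, "y": 0, "z": 0.03, "ax": 0, "ay": 0, "az": 0, "fingers": 0},
    {"x": 0, "y": 0, "z": 0.008, "ax": 0, "ay": 0, "az": 0, "fingers": 0},
    {"x": 0, "y": 0, "z": 0, "ax": 0, "ay": 0, "az": 0, "fingers": 0}
  ]
}}

```text
clock: 18.5
tool_pos: [0.6897, -0.0317, 0.0388]
eef_rot: [-0.002, 0.736, 0.677, -0.002]
wrist_force: [0.4, 0.2, -0.9]
finger_gap: 0.001
```

```bash
python3 s.py
```

```text
t 18.5 pen [-202.6  123.6] z 38.8 ax err -0.2 tilt [-0.0053  0.0003] gap 0.001 F [ 0.4  0.2 -0.9] j [-0.08  0.48  1.72 -0.    0.94  0.  ]
```

>>> {"fn": "send_rows", "kwargs": {
  "steps": [
    {"x": 0.002, "y": -0.012, "z": -0.003, "ax": 0, "ay": 0, "az": 0, "fingers": 0},
    {"x": 0.002, "y": -0.0125, "z": 0, "ax": 0, "ay": 0, "az": 0, "fingers": 0},
    {"x": 0, "y": -0.011, "z": 0, "ax": 0, "ay": 0, "az": 0, "fingers": 0},
    {"x": -0.001, "y": -0.011, "z": 0, "ax": 0, "ay": 0, "az": 0, "fingers": 0},
    {"x": -0.0025, "y": -0.011, "z": 0, "ax": 0, "ay": 0, "az": 0, "fingers": 0},
    {"x": -0.004, "y": -0.0105, "z": 0, "ax": 0, "ay": 0, "az": 0, "fingers": 0},
    {"x": -0.005, "y": -0.01, "z": 0, "ax": 0, "ay": 0, "az": 0, "fingers": 0},
    {"x": -0.007, "y": -0.009, "z": 0, "ax": 0, "ay": 0, "az": 0, "fingers": 0},
    {"x": -0.008, "y": -0.008, "z": 0, "ax": 0, "ay": 0, "az": 0, "fingers": 0},
    {"x": -0.009, "y": -0.007, "z": 0, "ax": 0, "ay": 0, "az": 0, "fingers": 0},
    {"x": -0.009, "y": -0.006, "z": 0, "ax": 0, "ay": 0, "az": 0, "fingers": 0},
    {"x": 0, "y": 0, "z": 0, "ax": 0, "ay": 0, "az": 0, "fingers": 0}
  ]
}}

```text
clock: 19.7
tool_pos: [0.5797, -0.0649, 0.0438]
eef_rot: [-0.0, 0.736, 0.677, -0.001]
wrist_force: [-1.0, 0.9, 0.1]
finger_gap: 0.007
```

```bash
python3 s.py;  python3 look.py -.054 .0 t9
```

```text
t 19.7 pen [-160.6   16.7] z 43.8 ax err -0.22 tilt [-0.0017 -0.0004] gap 0.007 F [-1.   0.9  0.1] j [-0.15  0.3   1.97 -0.    0.87 -0.07]
jar ((-53.94789123535156, -0.026559781283140182), 69.88884735107422) [-4.376671e+01 -7.094660e-03] 1399
gate 54 0.3880711808707713 [0.34116858 0.43367677]
cap [ 0.04311044 -0.03413529] 250
```

View pics/t9.png

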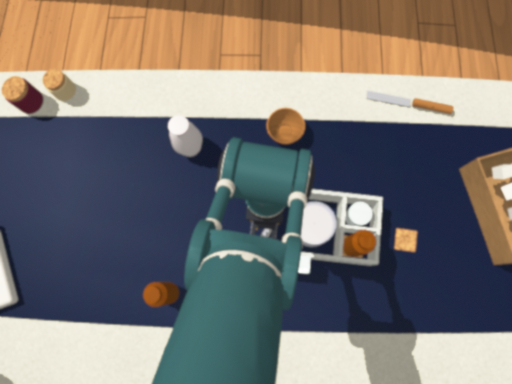

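The gate follows at about 0.39 rad; the jar (318,223) and bottle (360,243) haven't moved. Closing the last part slowly.

>>> {"fn": "send_rows", "kwargs": {
  "steps": [
    {"x": -0.007, "y": -0.003, "z": 0, "ax": 0, "ay": 0, "az": 0, "fingers": 0},
    {"x": -0.007, "y": -0.003, "z": 0, "ax": 0, "ay": 0, "az": 0, "fingers": 0},
    {"x": -0.005, "y": -0.002, "z": 0, "ax": 0, "ay": 0, "az": 0, "fingers": 0},
    {"x": -0.004, "y": -0.001, "z": 0, "ax": 0, "ay": 0, "az": 0, "fingers": 0},
    {"x": -0.004, "y": -0.001, "z": 0, "ax": 0, "ay": 0, "az": 0, "fingers": 0},
    {"x": -0.003, "y": 0, "z": 0, "ax": 0, "ay": 0, "az": 0, "fingers": 0},
    {"x": 0, "y": 0, "z": 0, "ax": 0, "ay": 0, "az": 0, "fingers": 0}
  ]
}}

```text
clock: 20.45
tool_pos: [0.5692, -0.0911, 0.0442]
eef_rot: [-0.001, 0.736, 0.677, 0.001]
wrist_force: [2.9, 3.7, -2.1]
finger_gap: 0.006
```

```bash
python3 s.py
```

```text
t 20.45 pen [-133.7    8.4] z 44.2 ax err -0.16 tilt [0.0009 0.0022] gap 0.006 F [ 2.9  3.7 -2.1] j [-0.2   0.29  1.99  0.    0.87 -0.12]
```

>>> {"fn": "send_rows", "kwargs": {
  "steps": [
    {"x": -0.002, "y": 0, "z": 0, "ax": 0, "ay": 0, "az": 0, "fingers": 0},
    {"x": -0.002, "y": 0, "z": 0, "ax": 0, "ay": 0, "az": 0, "fingers": 0},
    {"x": -0.001, "y": 0, "z": 0, "ax": 0, "ay": 0, "az": 0, "fingers": 0},
    {"x": 0, "y": 0, "z": 0, "ax": 0, "ay": 0, "az": 0, "fingers": 0}
  ]
}}

```text
clock: 20.85
tool_pos: [0.5683, -0.096, 0.0441]
eef_rot: [-0.001, 0.736, 0.677, 0.001]
wrist_force: [1.2, 9.4, 0.4]
finger_gap: 0.004
```

```bash
python3 s.py
```

```text
t 20.85 pen [-128.8    7.8] z 44.1 ax err -0.22 tilt [0.    0.003] gap 0.004 F [1.2 9.4 0.4] j [-0.21  0.29  1.99  0.    0.87 -0.13]
```

>>> {"fn": "send_rows", "kwargs": {
  "steps": [
    {"x": -0.001, "y": 0, "z": 0, "ax": 0, "ay": 0, "az": 0, "fingers": 0},
    {"x": -0.001, "y": 0, "z": 0, "ax": 0, "ay": 0, "az": 0, "fingers": 0},
    {"x": -0.0005, "y": 0, "z": 0, "ax": 0, "ay": 0, "az": 0, "fingers": 0},
    {"x": 0, "y": 0, "z": 0, "ax": 0, "ay": 0, "az": 0, "fingers": 0}
  ]
}}

```text
clock: 21.25
tool_pos: [0.5683, -0.096, 0.0442]
eef_rot: [-0.002, 0.737, 0.676, 0.002]
wrist_force: [3.1, 19.9, 1.1]
finger_gap: 0.006
```

```bash
python3 s.py
```

```text
t 21.25 pen [-128.7    7.8] z 44.2 ax err -0.26 tilt [0.0002 0.0065] gap 0.006 F [ 3.1 19.9  1.1] j [-0.21  0.29  1.99  0.01  0.87 -0.13]
```

The force rose to 20 N with no further travel, so the gate is on its stop. Backing off to check the latch.

>>> {"fn": "send_rows", "kwargs": {
  "steps": [
    {"x": 0.004, "y": 0, "z": 0, "ax": 0, "ay": 0, "az": 0, "fingers": 0},
    {"x": 0.01, "y": 0, "z": 0, "ax": 0, "ay": 0, "az": 0, "fingers": 0},
    {"x": 0.03, "y": 0, "z": 0, "ax": 0, "ay": 0, "az": 0, "fingers": 0},
    {"x": 0.04, "y": 0, "z": 0, "ax": 0, "ay": 0, "az": 0, "fingers": 0},
    {"x": 0, "y": 0, "z": -0.04, "ax": 0, "ay": 0, "az": 0, "fingers": 0},
    {"x": 0, "y": 0, "z": -0.04, "ax": 0, "ay": 0, "az": 0, "fingers": 0},
    {"x": 0.045, "y": 0, "z": -0.02, "ax": 0, "ay": 0, "az": 0, "fingers": 0},
    {"x": 0.045, "y": 0, "z": 0, "ax": 0, "ay": 0, "az": 0, "fingers": 0},
    {"x": 0.045, "y": 0, "z": 0, "ax": 0, "ay": 0, "az": 0, "fingers": 0},
    {"x": 0.045, "y": 0, "z": 0, "ax": 0, "ay": 0, "az": 0, "fingers": 0},
    {"x": 0, "y": 0, "z": 0, "ax": 0, "ay": 0, "az": 0, "fingers": 0}
  ]
}}

```text
clock: 22.35
tool_pos: [0.5904, 0.1674, 0.1447]
eef_rot: [0.0, 0.734, 0.679, 0.001]
wrist_force: [0.4, 0.2, 0.5]
finger_gap: 0.008
```

```bash
python3 s.py;  python3 look.py -.054 .0 t10; python3 - <<'E'
from s import *
img,d,W=cloud('top')
T=W.reshape(-1,3); k=np.isfinite(T[:,2]); T=T[k]; A=np.array([topen(p) for p in T]); Z=T[:,2]
k=(A[:,0]>-.103)&(A[:,0]<-.001)&(abs(A[:,1])<.06)&(Z>.062)&(Z<.078); B=A[k]; print('jar',B.max(0),B.min(0))
k=(abs(A[:,0]+.115)<.03)&(A[:,1]<.07)&(A[:,1]>-.07)&(Z>.064)&(Z<.09); B=A[k]; print('gate line',np.polyfit(B[:,1],B[:,0],1),B.min(0),B.max(0))
k=(abs(A[:,0]+.115)<.03)&(A[:,1]<-.02)&(A[:,1]>-.11)&(Z>.074)&(Z<.084); B=A[k]
import mt if False else None
E
python3 - <<'E'
import cv2
i=cv2.imread('pics/t10.png'); cv2.imwrite('pics/c10.png',cv2.resize(i[170:285,240:400],None,fx=5,fy=5,interpolation=cv2.INTER_CUBIC))
E
```

```text
t 22.35 pen [-393.     8.7] z 144.7 ax err 0.1 tilt [0.0016 0.0011] gap 0.008 F [0.4 0.2 0.5] j [0.24 0.23 1.84 0.   1.07 0.31]
jar ((-53.928123474121094, -0.027104627341032028), 69.9345703125) [-56.764725  14.746972] 1776
gate 325 0.0024455141958417883 [-0.089645    0.06429132]
cap [ 0.04290204 -0.0341527 ] 251  File "<stdin>", line 7
    import mt if False else None
              ^^
SyntaxError: invalid syntax
```

View pics/c10.png

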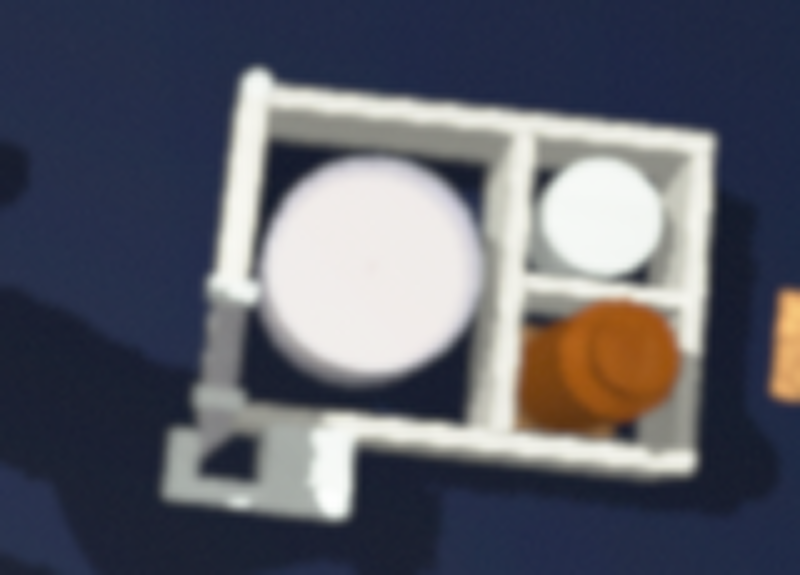

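The gate has stayed shut since I backed off. The tongue tip (crop 215,440) sits on the pen side of the strike lip (183,465). The jar (372,268) is inside, the bottle (620,360) is on the pad, and the tin hasn't moved. One last numeric check, then I hand in.

```bash
python3 - <<'E'
from s import *
img,d,W=cloud('top')
T=W.reshape(-1,3); k=np.isfinite(T[:,2]); T=T[k]; A=np.array([topen(p) for p in T]); Z=T[:,2]
k=(A[:,0]>-.103)&(A[:,0]<-.002)&(abs(A[:,1])<.06)&(Z>.062)&(Z<.078); B=A[k]; print('jar',((B.max(0)+B.min(0))/2).round(4))
k=(abs(A[:,0]+.115)<.02)&(A[:,1]<.06)&(A[:,1]>-.065)&(Z>.066)&(Z<.084)&((A[:,0]<-.104)); B=A[k]; print('gate slope',np.polyfit(B[:,1],B[:,0],1).round(4))
for y in np.arange(-.072,-.1,-.004):
    k=(abs(A[:,0]+.115)<.025)&(abs(A[:,1]-y)<.002)&(Z>.066); print(round(y,3),sorted((A[k,0]*1000).round().astype(int)))
for n,c in [('tin',(.579,-.27)),('beaker',(.407,.035)),('vase',(.744,.123)),('bowl',(.785,-.105))]:
    k=(np.hypot(T[:,0]-c[0],T[:,1]-c[1])<.06)&(Z>.02)&((n!='tin')|(np.hypot(T[:,0]-c[0],T[:,1]-c[1])<.027)); P=T[k]; P=P[P[:,2]>np.percentile(P[:,2],98)-.01]; print(n,((P[:,:2].max(0)+P[:,:2].min(0))/2).round(3),len(P))
E
```

```text
jar [-0.0544  0.001 ]
gate slope [ 0.0253 -0.1137]
-0.072 [np.int64(-120), np.int64(-120), np.int64(-118), np.int64(-118), np.int64(-116), np.int64(-115), np.int64(-115), np.int64(-113), np.int64(-112), np.int64(-111), np.int64(-109), np.int64(-105), np.int64(-102), np.int64(-100), np.int64(-98), np.int64(-96), np.int64(-94), np.int64(-92), np.int64(-91)]
-0.076 [np.int64(-121), np.int64(-121), np.int64(-119), np.int64(-119), np.int64(-117), np.int64(-117), np.int64(-115), np.int64(-113), np.int64(-113), np.int64(-113), np.int64(-111), np.int64(-111), np.int64(-94), np.int64(-93), np.int64(-93), np.int64(-93), np.int64(-90)]
-0.08 [np.int64(-134), np.int64(-132), np.int64(-129), np.int64(-127), np.int64(-127), np.int64(-125), np.int64(-125), np.int64(-123), np.int64(-123), np.int64(-121), np.int64(-121), np.int64(-119), np.int64(-119), np.int64(-117), np.int64(-117), np.int64(-115), np.int64(-115), np.int64(-113), np.int64(-94), np.int64(-92), np.int64(-92), np.int64(-90), np.int64(-90)]
-0.084 [np.int64(-133), np.int64(-133), np.int64(-131), np.int64(-131), np.int64(-129), np.int64(
[... 1133 characters left out ...]
-129), np.int64(-128), np.int64(-127), np.int64(-126), np.int64(-125), np.int64(-124), np.int64(-123), np.int64(-121), np.int64(-121), np.int64(-119), np.int64(-119), np.int64(-117), np.int64(-117), np.int64(-115), np.int64(-115), np.int64(-113), np.int64(-113), np.int64(-111), np.int64(-111), np.int64(-109), np.int64(-109), np.int64(-107), np.int64(-107), np.int64(-105), np.int64(-105), np.int64(-103), np.int64(-102), np.int64(-101), np.int64(-100), np.int64(-98), np.int64(-98), np.int64(-96), np.int64(-96), np.int64(-94), np.int64(-94), np.int64(-92), np.int64(-92), np.int64(-90), np.int64(-90)]
tin [ 0.58 -0.27] 436
beaker [0.375 0.077] 1126
vase [0.744 0.123] 299
bowl [ 0.785 -0.105] 290
```

Everything agrees except the beaker reading, and the arm covers the beaker in the top view. I'll recheck it from the side camera before handing in.

```bash
python3 - <<'E'
from h import *
img,d,W=cloud('side'); W0=np.load('side.npy'); o=cv2.imread('pics/side0.png')
for n,(a,b,c,e) in dict(beaker=(170,220,148,186)).items():
    print(n,np.nanmedian(abs(W[a:b,c:e]-W0[a:b,c:e])), abs(img[a:b,c:e].astype(int)-o[a:b,c:e]).mean())
print(manip.sense()['clock']); print(manip.sign_off())
E
```

```text
beaker 0.0005351417506183065 1.0401754385964912
22.5
the job is handed in; nothing more can be done
None
```

The job is done and handed in at 22.5 s of the 72 s allowed. `sign_off` reported no verdict, so success rests on my last camera checks.

I stood the bottle in the free cell, then nudged the jar back about 24 mm to free the gate's tongue. I swung the gate out to 1.6 rad, slid the jar in along the table and pushed the gate shut.

| Item | Last check |
|---|---|
| Bottle | Cap centre at pen (43, -34) mm, the pad's nominal centre. |
| Jar | At pen (-54, 1) mm, inside the bay limits. |
| Gate | Reads about 0.02 rad and stayed shut after I backed off. The fit is rough: two measures gave 0.002 and 0.025 rad. |
| Tongue | Reaches to about pen y -91 mm on the inner side of the strike, consistent with being latched. I judged this from the images, not from a joint reading. |
| Tin, vase, bowl | Within 1 mm of where they started. |
| Beaker | The top-view reading was wrong because the arm covered it. The side camera showed it unmoved, to about 0.5 mm. |

The robot ended clear of everything.

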